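# Clip the bench loupe onto the D-ring of its stand

## Robot

A 6-joint arm with a two-finger parallel gripper is mounted at the origin on the work surface. World frame = base frame: x ahead of the robot, y to its left, z up, the work surface at z = 0. Lengths are in m, angles in rad, forces in N, time in s.
With the tool pointing down it reaches from about 0.4 to 0.825 m from the base axis. Payload 7 kg.
Tool frame: the origin (TCP) lies between the finger pads; the fingertips stand 11 mm ahead of it and the grasp point (between the pads) lies 8 mm behind it; x points along the fingers, z is the direction in which the jaws open and shut, and the axes are right-handed (so a half turn about x gives the same grasp; the last joint's range is limited). The gripper opens to 88 mm and grips with 3 to 60 N. Pads are 19 mm wide; open, the fingers measure 130 mm over their backs; the gripper's body (78 mm by 193 mm) begins 47 mm behind the grasp point.
Start: joints at [-0.83, 0.359, 0.012, 0, -1.224, -0.288], TCP at [0.295, -0.607, 0.238] pointing down, gripper open.
Joint ranges: [-3.07, 3.07], [-1.43, 2.12], [-1.02, 1.25], [-3.03, 1.67], [-3.05, -0], [-3.03, 3.03]. Speed limits (rad/s): [2.39, 2.39, 3.01, 3.14, 3.14, 3.14].

## Interface

Orientations are given as [roll, pitch, yaw] about the fixed x, y, z axes, in that order (R = Rz(yaw) Ry(pitch) Rx(roll)).
In Python, from station import arm gives the robot as it stands.
- The arm moves only by the tool jog_arm, never from a script. Its argument "motion" is a list of rows, each an object of numbers: "dx", "dy", "dz": the shift along the tool's x, y, z in m; "twist": the turn about the tool's x in degrees. In form: [{"dx": .., "dy": .., "dz": .., "twist": ..}, ...]. A call has 1 to 20 rows; each row is the pose to reach, as a shift and turn from the pose commanded when the call began, along the tool's axes at that moment; what a row does not reach only later rows make up. A row lasts 1/12 s, in which the tool goes at most 41.7 mm and 7.16 degrees, less where a joint would pass 70% of its speed; a pose out of reach is approached as far as the arm can. A call with a gripper value outside its range is refused whole. "gripper" is the finger opening in m, from 0 to 0.0876, set as the call begins (left out, the last holds). The fingers move at their own pace and stop on an object; "newtons" is the grip in N (left out, the last holds). Time passes only in rows, so rows that repeat a pose let the fingers close. It gives the time, the measured TCP pose, the force and the opening at its end, in the units of the state.
- arm.get_state(): the state, without advancing time (a new reading comes with each control period).
- arm.grab_frame(name): name is "scene" or "side" or "wrist"; returns the picture (400x640x3 uint8, red, green, blue); there is no depth.
- arm.camera_model(name): a dict with "camera_matrix" (3x3 intrinsics, pixels), "eye" and "attitude" of the camera in the world. Camera axes: x right, y down, z forward; pixel columns grow to the right and rows downward; lengths in m; the calibration is good to about 2 mm. The wrist camera is an equidistant fisheye: a pixel r from the principal point sees the ray r / f radians off the axis. A picture is of the moment at which its call begins: read the wrist's pose just before it. camera_model takes no time and is no camera call; for the wrist camera it gives the pose at the moment of the call.
- arm.job_done(): hands the job in, once; it reports no verdict.
The state is a dict: "t": time; "q": joint angles; "qd": joint speeds; "joint_efforts": joint torques, N m; "eef_pos": TCP position; "ee_rot": TCP orientation; "force": force on the tool from outside, world axes, zero at the start; "moment": the same for the moment, N m; "width": finger opening in m.
Only numpy, scipy, OpenCV 4.12 (cv2) and the standard library are available. Lean on these libraries where they do the work, as an engineer would, in place of code of your own. Each camera call takes 0.05 s, during which the arm holds its last target.

## Task

Put the loupe with the snap hook away: pick it up by its grip tab, push the hook's sprung gate against the front bar of the D-ring on the stand until the bar is in the hook and the gate snaps shut behind it, then let it down so that it hangs freely from the ring. Keep it upright, push no harder than the spring of the gate needs, feeling for the bar (how far the ring sticks out differs each time), and leave the movement holder, the plain loupe and the dial where they are.

Things in the scene. Friction and masses are not known exactly. Their poses are not given: they have to be found in the camera images.
- loupe: Black round loupe, upright on the mat at the start, with a steel snap hook and a grip tab on top; 132 mm tall, 90 to 145 g. Origin: centre of the underside, level with the stand's; z up, x to the gate side of the hook, y across the flat of the hook. Loupe 37 mm high, foot radius 22 mm. Hook above it: a 7 mm round steel loop in the x-z plane.
- crook (a point): Inside top of the hook, on the loupe's axis 95.5 mm above its underside; the ring bar bears here when the loupe hangs. The hook's closed side (spine) has its centre line at x = -15 mm of the loupe, its lower bar at z 46 mm, its outer top at z 102 mm.
- tab (a point): Centre of the aluminium grip tab on top of the hook, on the loupe's axis, 116 mm above its underside. Tab: 26 mm along the loupe's x, 9 mm thick along its y, from z 100 to 132 mm. Grip it from above across its thickness, firmly (about 45 N), fingertips not below z 103 mm so that they clear the ring.
- gate_mid (a point): Best point of the gate to meet the bar with: 15 mm to +x of the loupe's axis, 68 mm above its underside. Gate: 5 mm round steel, pivot at z 50 mm, upper end at z 76 mm; the fixed nose goes on from there. With the bar at z 64 to 71 mm the push takes about 4 to 6 N; nearer the pivot far more, and above z 73 mm the bar strikes the nose.
- gate (a joint): Angle of the sprung gate, rad: 0 shut against the nose, up to 1.25 swung inwards (to the loupe's -x); it opens inwards only. From first touch the bar must be pushed in 24 to 27 mm; it then slips past the end of the gate, which snaps shut behind it; 29 mm from first touch it meets the rigid spine, which must not be pushed harder than 10 N.
- stand: Fixed stand: dark steel foot 100 x 90 x 14 mm, post of 14 mm, aluminium head with its top 163 mm up, holding a steel D-ring that lies level and sticks out to the stand's -x side. Origin: on the post axis at the underside of the foot, z up. Bring the hook from the -x side, gate towards the post (loupe x along stand x), and push towards the post.
- ring_level (a point): Point on the stand, 150 mm above its origin and 76 mm to its -x side: level with the ring and in its middle plane. The ring is 5 mm round steel; its straight front bar, 42 mm long, runs along the stand's y. The stem is set differently each time and is not measured: the bar lies fixed between 22 mm nearer and 22 mm farther from the post than this point.
- holder: Movement holder: dark red eight-sided base 76 mm across with a steel watch case on it, 32 mm high; not to be moved. Origin at the centre of its underside.
- plain_loupe: Black loupe 34 mm high without a hook, foot radius 21 mm; not to be moved. Origin at the centre of its underside.
- dial: White watch dial, a disc of 34 mm and 3 mm thick, lying on the mat; not to be moved. Origin at the centre of its underside.

How it is judged:
By the outcome, as a careful person would: the job done as asked, in the order asked, and still so for the second after the job is handed in, with the robot touching nothing.
It also fails if it takes over 61 s, if anything falls off the work surface, if the arm or the gripper's body presses on something with over 40 N, if the wrist force passes 120 N, or if a joint passes its speed limit or range.

## Working session

There is one attempt and no reset: what is moved stays moved. The work goes in short steps, Python scripts to look and compute and a tool call to move; the robot and the scene stay as the last step left them, time stands still between calls to the robot, and variables do not carry over. Pictures are saved under pics/ and viewed, and the job is handed in when it is done.

Besides the shell and the picture viewer there is one more tool, called after "Emit:" as name([rows], argument=value, ...), one row to a line, values as JSON. jog_arm: Moves the arm, as the interface text tells. Its arguments: {"type":"object","properties":{"motion":{"type":"array"},"gripper":{"type":"number"},"newtons":{"type":"number"}},"required":["motion"]}

```bash
mkdir -p pics; python3 - <<'E'
from station import arm
import cv2
print(arm.get_state())
for n in ["scene","side","wrist"]:
    print(n,arm.camera_model(n))
    cv2.imwrite(f"pics/{n}0.png",cv2.cvtColor(arm.grab_frame(n),cv2.COLOR_RGB2BGR))
E
```

```text
{'t': 0.0, 'q': array([-8.29899504e-01,  3.59354150e-01,  1.10466810e-02, -3.79374926e-04,
       -1.22411379e+00, -2.88085120e-01]), 'qd': array([ 0.00019934, -0.00046912,  0.0015804 , -0.00093133, -0.00038029,
        0.00092525]), 'joint_efforts': array([-1.56618033e-03, -5.82715523e+01,  2.93035895e+01,  6.99687347e+00,
        6.42518105e-03, -1.58084058e-04]), 'eef_pos': array([ 0.29506782, -0.60654694,  0.23663329]), 'ee_rot': array([0.07206118, 1.5691327 , 2.09554002]), 'force': array([-0.50666866,  0.26091379, -0.12464538]), 'moment': array([ 0.02600208, -0.02043588,  0.00782133]), 'width': 0.0878221962379684}
scene {'camera_matrix': array([[454.94198393,   0.        , 321.82599894],
       [  0.        , 454.94198393, 194.14628481],
       [  0.        ,   0.        ,   1.        ]]), 'eye': array([1.06239815, 0.10695148, 0.83726542]), 'attitude': array([-2.4792121 , -0.01012818,  1.82945448])}
side {'camera_matrix': array([[382.06397207,   0.        , 322.24819378],
       [  0.        , 382.06397207, 201.32765783],
       [  0.        ,   0.        ,   1.        ]]), 'eye': array([ 0.22841112, -0.38635435,  0.61975715]), 'attitude': array([-2.39755268,  0.00782671, -0.70893336])}
wrist {'camera_matrix': array([[309.70691629,   0.        , 316.06713689],
       [  0.        , 309.70691629, 200.03443974],
       [  0.        ,   0.        ,   1.        ]]), 'eye': array([ 0.23055492, -0.63803726,  0.38422261]), 'attitude': array([ 2.87501304e+00, -1.91773541e-03,  2.02377467e+00])}
```

View pics/scene0.png

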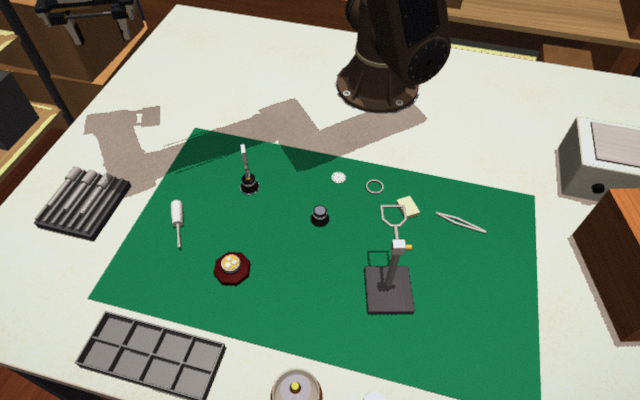

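View pics/side0.png

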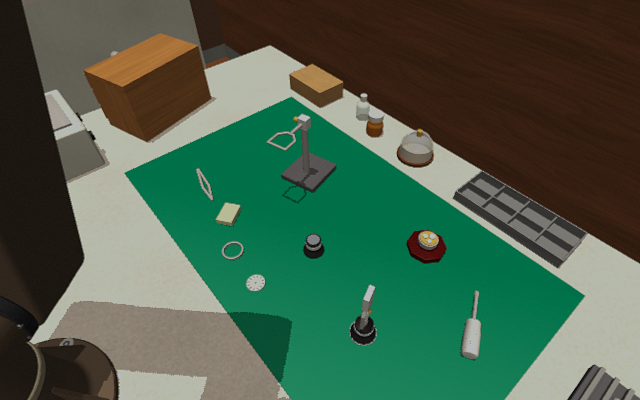

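View pics/wrist0.png

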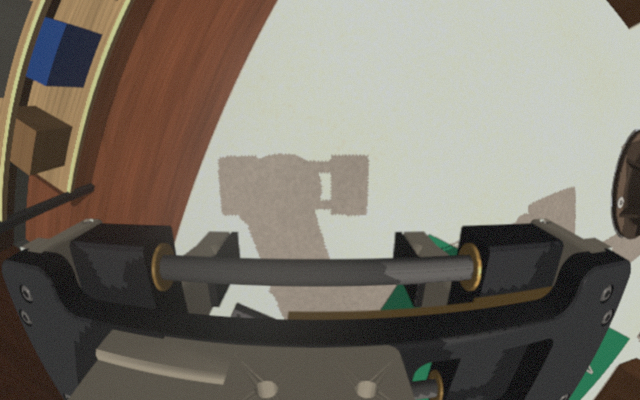

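The hook loupe is at scene (249,185) and side (363,330). The stand head is at scene (400,246), and its ring points towards the robot. The plain loupe is at scene (320,215), the holder at (232,267) and the dial at (339,177). Next I'll zoom in to measure.

```bash
cat > h.py <<'E'
import numpy as np, cv2
from scipy.spatial.transform import Rotation as R
def cam(c): return np.array(c["camera_matrix"]),np.array(c["eye"]),R.from_euler('xyz',c["attitude"]).as_matrix()
def ray(c,p):
    K,e,A=cam(c); d=np.linalg.inv(K)@[p[0],p[1],1]; d=A@d; return e,d/np.linalg.norm(d)
def plane(c,p,z):
    e,d=ray(c,p); return e+d*(z-e[2])/d[2]
def tri(rs):
    M=np.zeros((3,3));b=np.zeros(3)
    for e,d in rs:
        P=np.eye(3)-np.outer(d,d);M+=P;b+=P@e
    x=np.linalg.solve(M,b); return x,[np.linalg.norm((np.eye(3)-np.outer(d,d))@(x-e)) for e,d in rs]
def proj(c,X):
    K,e,A=cam(c); v=K@(A.T@(np.array(X)-e)); return v[:2]/v[2]
E
python3 - <<'E'
import cv2
def crop(n,x,y,w,h,s,o):
    im=cv2.imread(f"pics/{n}0.png")[y:y+h,x:x+w]
    cv2.imwrite(f"pics/{o}.png",cv2.resize(im,None,fx=s,fy=s,interpolation=cv2.INTER_CUBIC))
a=[]
crop("scene",215,135,70,70,8,"s_loupe");crop("side",325,275,80,75,7,"d_loupe")
crop("scene",345,190,90,130,4,"s_stand");crop("side",255,105,90,110,5,"d_stand")
import numpy as np
def pair(p,q,o):
    a=cv2.imread(f"pics/{p}.png");b=cv2.imread(f"pics/{q}.png")
    H=600;f=lambda i:cv2.copyMakeBorder(i,0,H-i.shape[0],0,max(0,400-i.shape[1]),0) if i.shape[1]<=400 else None
E
```

```text
(no output)
```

View pics/s_loupe.png

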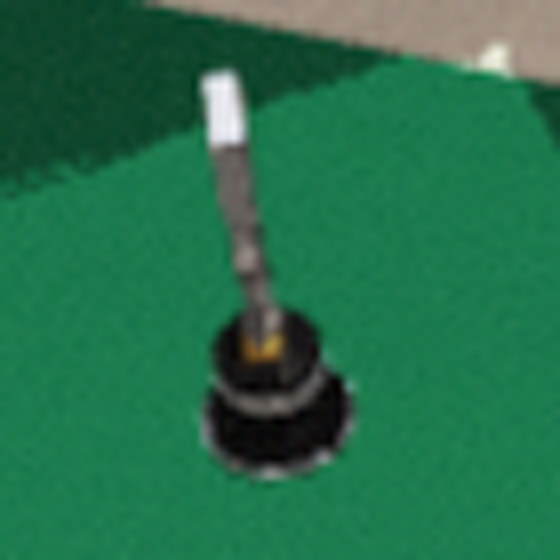

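View pics/d_loupe.png

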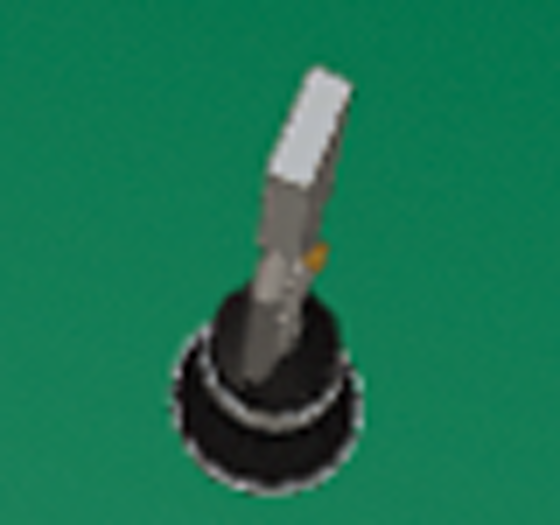

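View pics/s_stand.png

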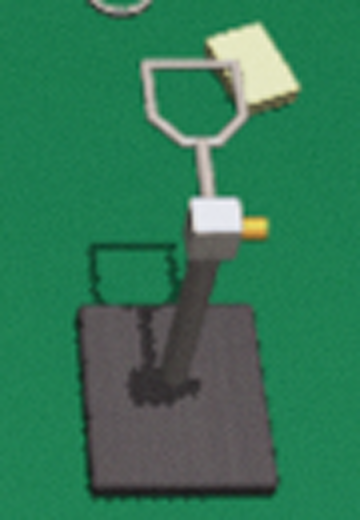

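View pics/d_stand.png

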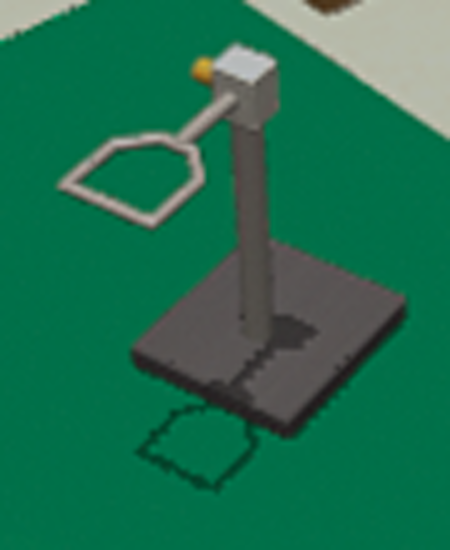

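```bash
python3 - <<'E'
from station import arm
from h import *
S=arm.camera_model("scene");D=arm.camera_model("side")
def s(x,y,o,k): return ((x+.5)/k-.5+o[0],(y+.5)/k-.5+o[1])
sl=lambda x,y:s(x,y,(215,135),8); dl=lambda x,y:s(x,y,(325,275),7)
ss=lambda x,y:s(x,y,(345,190),4); ds=lambda x,y:s(x,y,(255,105),5)
f=lambda n,t:print(n,np.round(t[0],4),np.round(t[1],4))
np.set_printoptions(suppress=True)
print("side tabtop corners",[np.round(plane(D,dl(*p),.132),4) for p in [(318,67),(352,90),(302,186),(268,172)]])
print("scene tabtop corners",[np.round(plane(S,sl(*p),.132),4) for p in [(202,72),(236,68),(246,146),(208,146)]])
f("orange",tri([ray(S,sl(262,347)),ray(D,dl(318,258))]))
# foot
print("foot ring near pts side", np.round(plane(D,dl(265,405),0.0),4))
print("foot side",[np.round(plane(D,ds(*p),.014),4) for p in [(275,240),(405,302),(292,425),(133,352)]])
print("foot scene",[np.round(plane(S,ss(*p),.014),4) for p in [(80,308),(255,305),(277,488),(92,488)]])
print("head scene",[np.round(plane(S,ss(*p),.163),4) for p in [(192,200),(238,199),(242,230),(192,230)]])
print("head side",[np.round(plane(D,ds(*p),.163),4) for p in [(237,44),(277,65),(247,83),(213,63)]])
print("bar scene",[np.round(plane(S,ss(*p),.15),4) for p in [(145,64),(240,66)]])
print("bar side",[np.round(plane(D,ds(*p),.15),4) for p in [(65,184),(153,222)]])
f("barA",tri([ray(S,ss(145,64)),ray(D,ds(65,184))]));f("barA'",tri([ray(S,ss(145,64)),ray(D,ds(153,222))]))
f("barB",tri([ray(S,ss(240,66)),ray(D,ds(65,184))]))
for n,c in (("scene",S),("side",D)):
    print(n,R.from_euler('xyz',c["attitude"]).as_matrix()[:,2])
E
```

```text
side tabtop corners [array([ 0.464 , -0.2118,  0.132 ]), array([ 0.4654, -0.2201,  0.132 ]), array([ 0.4423, -0.2287,  0.132 ]), array([ 0.4394, -0.222 ,  0.132 ])]
scene tabtop corners [array([ 0.442, -0.232,  0.132]), array([ 0.4382, -0.2237,  0.132 ]), array([ 0.4644, -0.211 ,  0.132 ]), array([ 0.467 , -0.2206,  0.132 ])]
orange [ 0.4674 -0.2167  0.0508] [0.001 0.001]
foot ring near pts side [ 0.4527 -0.2207  0.    ]
foot side [array([0.6699, 0.1831, 0.014 ]), array([0.6875, 0.1078, 0.014 ]), array([0.5954, 0.0803, 0.014 ]), array([0.5702, 0.1647, 0.014 ])]
foot scene [array([0.5981, 0.0832, 0.014 ]), array([0.5729, 0.1694, 0.014 ]), array([0.6688, 0.1937, 0.014 ]), array([0.6919, 0.1081, 0.014 ])]
head scene [array([0.6171, 0.1241, 0.163 ]), array([0.6113, 0.1435, 0.163 ]), array([0.6265, 0.1475, 0.163 ]), array([0.6322, 0.1266, 0.163 ])]
head side [array([0.6284, 0.1497, 0.163 ]), array([0.6315, 0.1274, 0.163 ]), array([0.6146, 0.1258, 0.163 ]), array([0.6127, 0.1457, 0.163 ])]
bar scene [array([0.5396, 0.0908, 0.15  ]), array([0.529 , 0.1342, 0.15  ])]
bar side [array([0.5302, 0.1355, 0.15  ]), array([0.5423, 0.0942, 0.15  ])]
barA [0.53   0.1039 0.159 ] [0.0185 0.0185]
barA' [0.5409 0.0912 0.1523] [0.0005 0.0005]
barB [0.5296 0.1342 0.151 ] [0.0001 0.0001]
scene [-0.59658007 -0.14958523 -0.78849   ]
side [ 0.43654571  0.51783198 -0.7357159 ]
```

```bash
cat >> h.py <<'E'
def toolmove(st,target,yawx=None):
    """shift in tool axes from measured pose to target; twist (deg) to bring tool z along world heading yawx+90 (mod 180)"""
    A=R.from_euler('xyz',st["ee_rot"]).as_matrix()
    d=A.T@(np.array(target)-st["eef_pos"])
    out=dict(zip(("dx","dy","dz"),np.round(d,4)))
    if yawx is not None:
        h=np.degrees(np.arctan2(A[1,2],A[0,2]))
        # twist about tool x (down) lowers heading
        tw=-(yawx+90-h); tw=(tw+90)%180-90
        out["twist"]=round(tw,2)
    return out
E
python3 - <<'E'
from station import arm
from h import *
st=arm.get_state(); print(R.from_euler('xyz',st["ee_rot"]).as_matrix().round(3))
print(toolmove(st,[0.4528,-0.2212,0.19],23),st["q"])
E
```

```text
[[-0.001 -0.899 -0.437]
 [ 0.001 -0.437  0.899]
 [-1.     0.     0.001]]
{'dx': np.float64(0.0472), 'dy': np.float64(-0.3104), 'dz': np.float64(0.2776), 'twist': np.float64(2.94)} [-8.29915928e-01  3.59210188e-01  1.12920937e-02 -2.72858588e-04
 -1.22410076e+00 -2.88091444e-01]
```

Emit:
jog_arm([
  {"dx":0.0,"dy":-0.01,"dz":0.009,"twist":0},
  {"dx":0.0,"dy":-0.03,"dz":0.027,"twist":0.5},
  {"dx":0.0,"dy":-0.055,"dz":0.049,"twist":1},
  {"dx":0.0,"dy":-0.08,"dz":0.071,"twist":1.5},
  {"dx":0.0,"dy":-0.105,"dz":0.094,"twist":2},
  {"dx":0.0,"dy":-0.13,"dz":0.116,"twist":2.5},
  {"dx":0.0,"dy":-0.155,"dz":0.138,"twist":3},
  {"dx":0.0,"dy":-0.18,"dz":0.161,"twist":3},
  {"dx":0.005,"dy":-0.205,"dz":0.183,"twist":3},
  {"dx":0.01,"dy":-0.23,"dz":0.205,"twist":3},
  {"dx":0.015,"dy":-0.255,"dz":0.228,"twist":3},
  {"dx":0.02,"dy":-0.275,"dz":0.246,"twist":3},
  {"dx":0.025,"dy":-0.29,"dz":0.259,"twist":3},
  {"dx":0.028,"dy":-0.3,"dz":0.268,"twist":3},
  {"dx":0.03,"dy":-0.307,"dz":0.274,"twist":3},
  {"dx":0.03,"dy":-0.31,"dz":0.2775,"twist":3},
  {"dx":0.03,"dy":-0.3105,"dz":0.2775,"twist":3},
  {"dx":0.03,"dy":-0.3105,"dz":0.2775,"twist":3},
])

```text
t: 1.65
eef_pos: [0.4531, -0.2218, 0.2078]
ee_rot: [-2.544, 1.571, -0.572]
force: [-0.4, 0.5, -0.6]
width: 0.0878
```

```bash
python3 - <<'E'
from station import arm
from h import *
st=arm.get_state(); print(st["t"],st["eef_pos"],st["force"],toolmove(st,[0.4528,-0.2212,0.116],23))
c=arm.camera_model("wrist");im=arm.grab_frame("wrist");cv2.imwrite("pics/w1.png",im[:,:,::-1]);cv2.imwrite("pics/s1.png",arm.grab_frame("scene")[:,:,::-1]);cv2.imwrite("pics/d1.png",arm.grab_frame("side")[:,:,::-1])
K,e,A=cam(c);print(e,A.round(3))
for X in [(0.4528,-0.2212,.132),(.465,-.216,.132),(.441,-.2265,.132)]:
    v=A.T@(np.array(X)-e);th=np.arccos(v[2]/np.linalg.norm(v));u=v[:2]/np.linalg.norm(v[:2]);print(K[:2,2]+K[0,0]*th*u)
E
```

```text
1.65 [ 0.45306351 -0.22179164  0.20776972] [-0.36928858  0.46371384 -0.57824433] {'dx': np.float64(0.0918), 'dy': np.float64(0.0), 'dz': np.float64(0.0007), 'twist': np.float64(-0.05)}
[ 0.38684548 -0.249624    0.35525092] [[-0.39   0.888  0.243]
 [ 0.921  0.376  0.103]
 [ 0.     0.264 -0.965]]
[316.56934931 213.78593248]
[316.59491077 230.15926121]
[316.20886455 197.26387029]
```

View pics/w1.png

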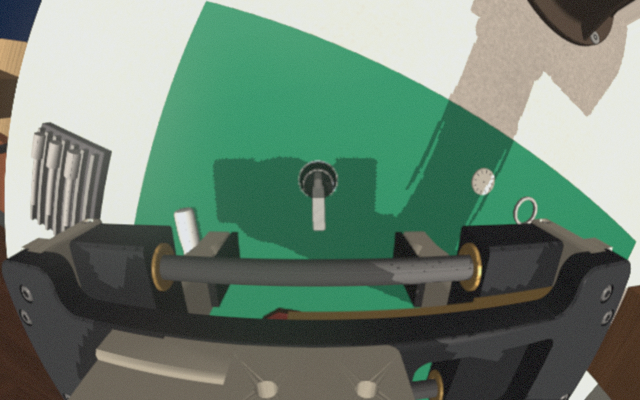

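View pics/d1.png

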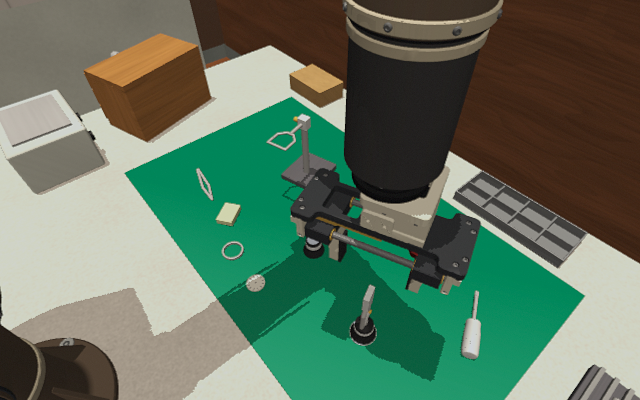

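```bash
python3 - <<'E'
import cv2
im=cv2.imread("pics/w1.png")[150:245,280:360]
cv2.imwrite("pics/w1c.png",cv2.resize(im,None,fx=6,fy=6,interpolation=cv2.INTER_NEAREST))
g=cv2.imread("pics/w1.png").min(axis=2)
for r in range(194,236,3): 
    x=[c for c in range(300,335) if g[r,c]>110]; print(r,x[:1],x[-1:])
E
```

```text
194 [] []
197 [314] [322]
200 [312] [324]
203 [312] [324]
206 [312] [324]
209 [312] [324]
212 [312] [324]
215 [312] [324]
218 [312] [324]
221 [313] [324]
224 [313] [324]
227 [313] [324]
230 [315] [322]
233 [] []
```

View pics/w1c.png

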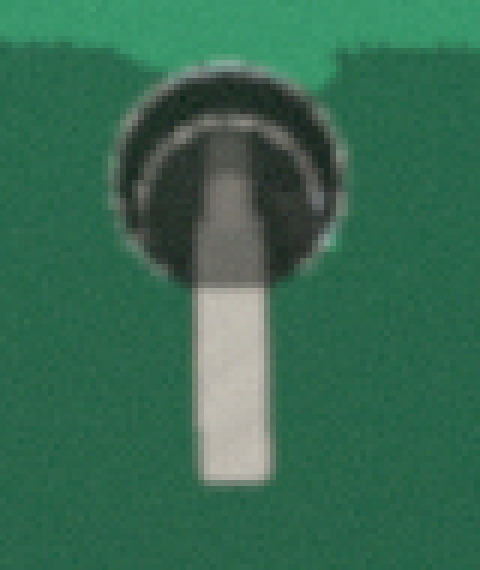

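Emit:
jog_arm([
  {"dx":0.008,"dz":0.0013},
  {"dx":0.02,"dz":0.0013},
  {"dx":0.032,"dz":0.0013},
  {"dx":0.044,"dz":0.0013},
  {"dx":0.056,"dz":0.0013},
  {"dx":0.068,"dz":0.0013},
  {"dx":0.078,"dz":0.0013},
  {"dx":0.085,"dz":0.0013},
  {"dx":0.089,"dz":0.0013},
  {"dx":0.0915,"dz":0.0013},
  {"dx":0.0915,"dz":0.0013},
  {"dx":0.0915,"dz":0.0013},
])

```text
invalid input
```

Emit:
jog_arm([
  {"dx":0},
  {"dx":0},
  {"dx":0},
  {"dx":0},
  {"dx":0},
  {"dx":0},
  {"dx":0},
  {"dx":0},
], gripper=0.014, newtons=10)

```text
invalid input
```

```bash
python3 - <<'E'
from station import arm
from h import *
st=arm.get_state(); print(st["t"],st["eef_pos"],st["force"],st["width"],toolmove(st,[0.4528,-0.2212,0.116],23))
c=arm.camera_model("wrist");im=arm.grab_frame("wrist")[:,:,::-1];d=arm.grab_frame("side")[:,:,::-1]
cv2.imwrite("pics/w2.png",cv2.resize(im[150:300,240:400],None,fx=4,fy=4,interpolation=cv2.INTER_NEAREST))
cv2.imwrite("pics/d2.png",cv2.resize(d[250:360,300:440],None,fx=5,fy=5))
E
```

```text
1.8 [ 0.45285357 -0.2222432   0.20768245] [-0.22557527  0.12999783 -0.19783274] 0.08752560945625852 {'dx': np.float64(0.0917), 'dy': np.float64(-0.0004), 'dz': np.float64(0.001), 'twist': np.float64(-0.11)}
```

View pics/w2.png

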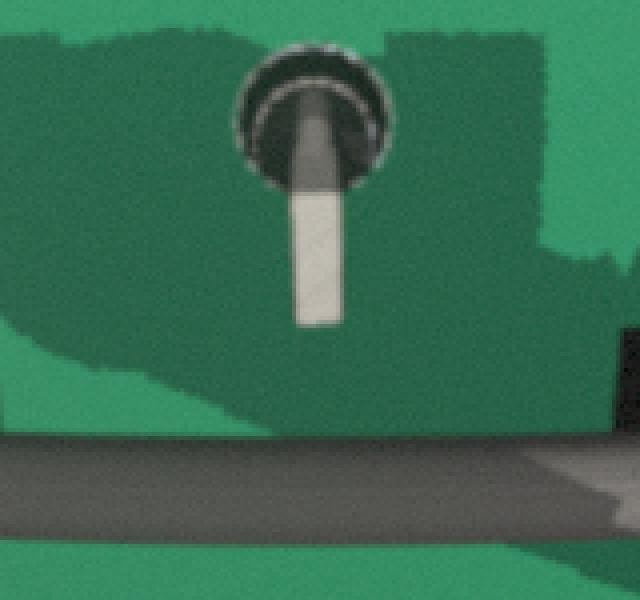

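View pics/d2.png

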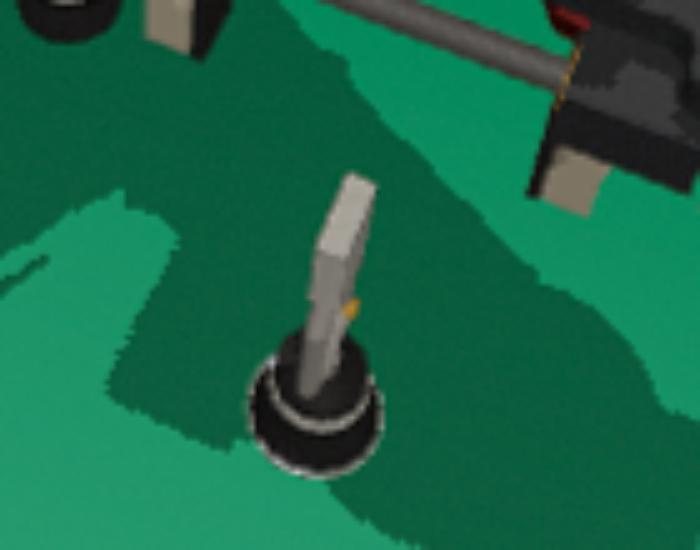

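The move was refused because every row needs all four keys. Before I descend with open fingers, I'll check the clearance to the plain loupe.

```bash
python3 - <<'E'
from station import arm
from h import *
D=arm.camera_model("side");S=arm.camera_model("scene")
print("plain",plane(S,(320,219),0.01),plane(D,(314,248),0.01))
print("dial",plane(S,(339,178),0.0)," holder",plane(S,(232,267),0.02))
E
```

```text
plain [ 0.5049395  -0.03605453  0.01      ] [ 0.49753402 -0.04053072  0.01      ]
dial [ 0.37050604 -0.0246726   0.        ]  holder [ 0.67235762 -0.17545993  0.02      ]
```

Emit:
jog_arm([
  {"dx":0.008,"dy":0,"dz":0.0013,"twist":0},
  {"dx":0.02,"dy":0,"dz":0.0013,"twist":0},
  {"dx":0.032,"dy":0,"dz":0.0013,"twist":0},
  {"dx":0.04,"dy":0,"dz":0.0013,"twist":0},
])

```text
t: 2.23
eef_pos: [0.4518, -0.2204, 0.166]
ee_rot: [0.815, 1.569, 2.786]
force: [0.3, -0.2, -0.4]
width: 0.0877
```

Emit:
jog_arm([
  {"dx":0.01,"dy":0,"dz":0,"twist":0},
  {"dx":0.02,"dy":0,"dz":0,"twist":0},
  {"dx":0.03,"dy":0,"dz":0,"twist":0},
  {"dx":0.039,"dy":0,"dz":0,"twist":0},
  {"dx":0.046,"dy":0,"dz":0,"twist":0},
  {"dx":0.049,"dy":0,"dz":0,"twist":0},
  {"dx":0.05,"dy":0,"dz":0,"twist":0},
  {"dx":0.05,"dy":0,"dz":0,"twist":0},
  {"dx":0.05,"dy":0,"dz":0,"twist":0},
])

```text
t: 2.98
eef_pos: [0.4529, -0.2205, 0.1179]
ee_rot: [-2.28, 1.57, -0.309]
force: [0.4, 0.7, 0.1]
width: 0.0878
```

Emit:
jog_arm([
  {"dx":0,"dy":0,"dz":0,"twist":0},
  {"dx":0,"dy":0,"dz":0,"twist":0},
  {"dx":0,"dy":0,"dz":0,"twist":0},
  {"dx":0,"dy":0,"dz":0,"twist":0},
  {"dx":0,"dy":0,"dz":0,"twist":0},
  {"dx":0,"dy":0,"dz":0,"twist":0},
], gripper=0.02, newtons=10)

```text
t: 3.48
eef_pos: [0.4526, -0.2204, 0.1176]
ee_rot: [-2.115, 1.571, -0.143]
force: [0.3, 0.1, -0.2]
width: 0.0531
```

```bash
python3 - <<'E'
from station import arm
from h import *
st=arm.get_state(); print(st["t"],st["eef_pos"],st["force"],st["width"],toolmove(st,[0.4528,-0.2212,0.116],23))
c=arm.camera_model("wrist");im=arm.grab_frame("wrist")[:,:,::-1];d=arm.grab_frame("side")[:,:,::-1]
cv2.imwrite("pics/w2.png",cv2.resize(im[150:300,240:400],None,fx=4,fy=4,interpolation=cv2.INTER_NEAREST))
cv2.imwrite("pics/d2.png",cv2.resize(d[250:360,300:440],None,fx=5,fy=5))
E
```

```text
3.4833 [ 0.45257812 -0.22042664  0.11763227] [ 0.32144551  0.10087575 -0.22084235] 0.05312781488324961 {'dx': np.float64(0.0016), 'dy': np.float64(0.0001), 'dz': np.float64(-0.0008), 'twist': np.float64(-0.06)}
```

View pics/w2.png

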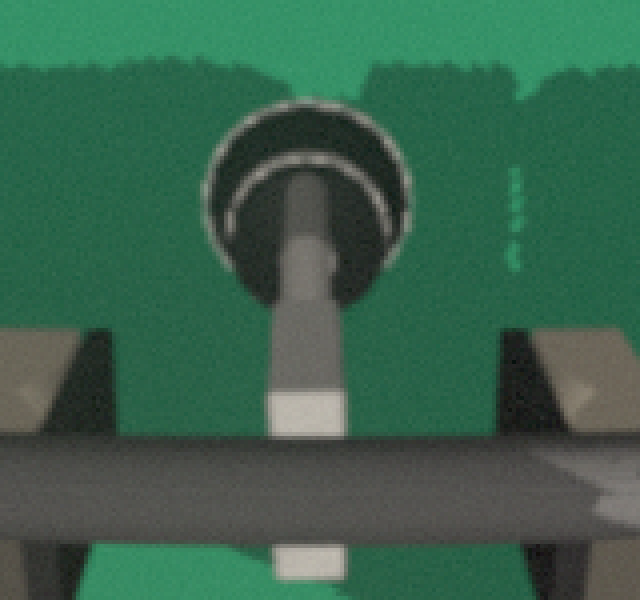

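View pics/d2.png

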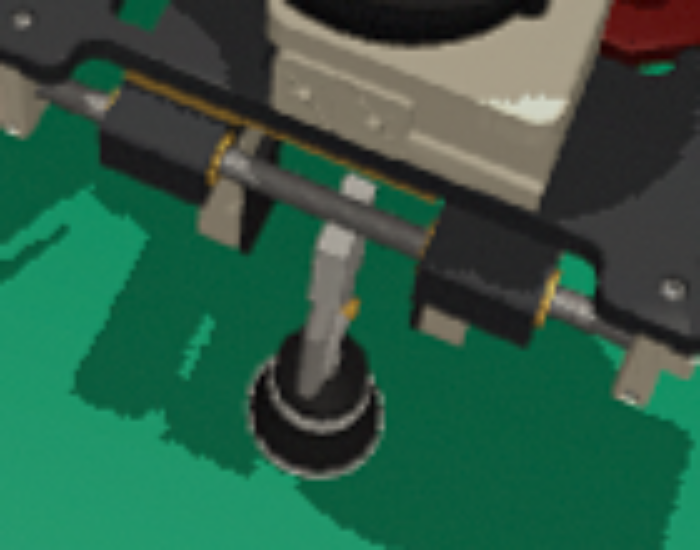

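The tab is centred between the fingers: wrist columns 268–346, with the finger faces at 114 and 497. Closing in two stages, 10 N first and then 45 N.

Emit:
jog_arm([
  {"dx":0,"dy":0,"dz":0,"twist":0},
  {"dx":0,"dy":0,"dz":0,"twist":0},
  {"dx":0,"dy":0,"dz":0,"twist":0},
  {"dx":0,"dy":0,"dz":0,"twist":0},
  {"dx":0,"dy":0,"dz":0,"twist":0},
  {"dx":0,"dy":0,"dz":0,"twist":0},
  {"dx":0,"dy":0,"dz":0,"twist":0},
  {"dx":0,"dy":0,"dz":0,"twist":0},
  {"dx":0,"dy":0,"dz":0,"twist":0},
  {"dx":0,"dy":0,"dz":0,"twist":0},
], gripper=0.0, newtons=10)

```text
t: 4.42
eef_pos: [0.4526, -0.2204, 0.1175]
ee_rot: [0.766, 1.571, 2.737]
force: [0.2, 0.3, 0.6]
width: 0.0091
```

Emit:
jog_arm([
  {"dx":0,"dy":0,"dz":0,"twist":0},
  {"dx":0,"dy":0,"dz":0,"twist":0},
  {"dx":0,"dy":0,"dz":0,"twist":0},
  {"dx":0,"dy":0,"dz":0,"twist":0},
], newtons=45)

```text
t: 4.75
eef_pos: [0.4525, -0.2204, 0.1175]
ee_rot: [0.73, 1.571, 2.701]
force: [-0.0, 0.1, 0.1]
width: 0.0087
```

Emit:
jog_arm([
  {"dx":-0.002,"dy":0,"dz":0,"twist":0},
  {"dx":-0.006,"dy":0,"dz":0,"twist":0},
  {"dx":-0.013,"dy":0,"dz":0,"twist":0},
  {"dx":-0.022,"dy":0,"dz":0,"twist":0},
  {"dx":-0.034,"dy":0,"dz":0,"twist":0},
  {"dx":-0.046,"dy":0,"dz":0,"twist":0},
  {"dx":-0.058,"dy":0,"dz":0,"twist":0},
  {"dx":-0.068,"dy":0,"dz":0,"twist":0},
  {"dx":-0.076,"dy":0,"dz":0,"twist":0},
  {"dx":-0.08,"dy":0,"dz":0,"twist":0},
  {"dx":-0.082,"dy":0,"dz":0,"twist":0},
  {"dx":-0.082,"dy":0,"dz":0,"twist":0},
  {"dx":-0.082,"dy":0,"dz":0,"twist":0},
])

```text
t: 5.83
eef_pos: [0.4523, -0.2203, 0.1991]
ee_rot: [0.87, 1.57, 2.841]
force: [-0.6, 0.4, -1.3]
width: 0.0086
```

```bash
python3 - <<'E'
from station import arm
from h import *
st=arm.get_state(); print(st["t"],st["eef_pos"],st["force"],st["moment"],st["width"])
b=np.array([.5357,.1136]);x=np.array([np.cos(np.radians(15)),np.sin(np.radians(15))])
for off in (.095,.035): print(off,toolmove(st,[*(b-off*x),st["eef_pos"][2]],15))
s=arm.grab_frame("scene")[:,:,::-1];d=arm.grab_frame("side")[:,:,::-1]
cv2.imwrite("pics/s3.png",s[100:300,140:460]);cv2.imwrite("pics/d3.png",d)
E
```

```text
5.8333 [ 0.45227631 -0.22032355  0.19912779] [-0.63248539  0.40609984 -1.33283502] [ 0.03666104  0.01309089 -0.0499507 ] 0.008630419895812714
0.095 {'dx': np.float64(0.0001), 'dy': np.float64(-0.1129), 'dz': np.float64(0.2881), 'twist': np.float64(7.94)}
0.035 {'dx': np.float64(0.0), 'dy': np.float64(-0.1723), 'dz': np.float64(0.2798), 'twist': np.float64(7.94)}
```

View pics/d3.png

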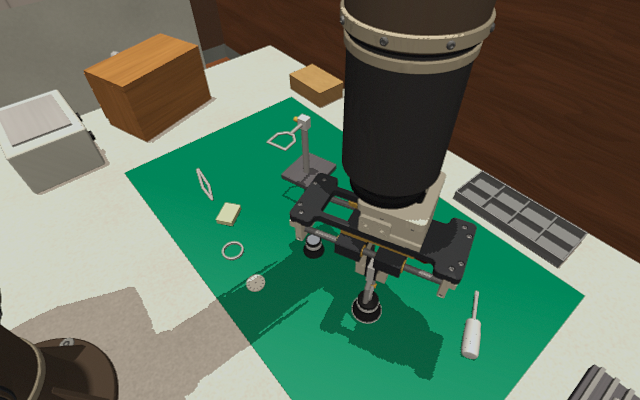

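Lifted: the width holds at 8.6 mm and the force shows about 1.2 N of weight. Moving to a standoff 60 mm short of the bar and turning to about 15° yaw.

Emit:
jog_arm([
  {"dx":0,"dy":-0.002,"dz":0.004,"twist":0},
  {"dx":0,"dy":-0.007,"dz":0.013,"twist":0.5},
  {"dx":0,"dy":-0.015,"dz":0.029,"twist":1},
  {"dx":0,"dy":-0.026,"dz":0.05,"twist":1.5},
  {"dx":0,"dy":-0.038,"dz":0.073,"twist":2},
  {"dx":0,"dy":-0.05,"dz":0.096,"twist":3},
  {"dx":0,"dy":-0.062,"dz":0.119,"twist":4},
  {"dx":0,"dy":-0.074,"dz":0.142,"twist":5},
  {"dx":0,"dy":-0.086,"dz":0.165,"twist":6},
  {"dx":0,"dy":-0.098,"dz":0.188,"twist":7},
  {"dx":0,"dy":-0.11,"dz":0.211,"twist":7.5},
  {"dx":0,"dy":-0.122,"dz":0.234,"twist":8},
  {"dx":0,"dy":-0.132,"dz":0.254,"twist":8},
  {"dx":0,"dy":-0.14,"dz":0.269,"twist":8},
  {"dx":0,"dy":-0.145,"dz":0.279,"twist":8},
  {"dx":0,"dy":-0.147,"dz":0.283,"twist":8},
  {"dx":0,"dy":-0.1475,"dz":0.2835,"twist":8},
  {"dx":0,"dy":-0.1475,"dz":0.2835,"twist":8},
  {"dx":0,"dy":-0.1475,"dz":0.2835,"twist":8},
])

```text
t: 7.52
eef_pos: [0.4777, 0.0974, 0.1995]
ee_rot: [1.83, 1.57, -2.623]
force: [0.5, -0.2, -0.8]
width: 0.009
```

```bash
python3 - <<'E'
from station import arm
from h import *
st=arm.get_state(); print(st["t"],st["eef_pos"],st["force"],st["moment"],st["width"])
b=np.array([.5357,.1136]);x=np.array([np.cos(np.radians(15)),np.sin(np.radians(15))])
for off in (.06,.035,.02): print(off,toolmove(st,[*(b-off*x),st["eef_pos"][2]],15))
s=arm.grab_frame("scene")[:,:,::-1];d=arm.grab_frame("side")[:,:,::-1];w=arm.grab_frame("wrist")[:,:,::-1]
print(proj(arm.camera_model("scene"),[*(b-.06*x),.1]),proj(arm.camera_model("side"),[*(b-.06*x),.1]))
cv2.imwrite("pics/s4.png",s);cv2.imwrite("pics/d4.png",d);cv2.imwrite("pics/w4.png",w)
E
```

```text
7.5167 [0.47770971 0.0974471  0.19945898] [ 0.51466941 -0.20299263 -0.82946176] [-0.00463266 -0.04196389  0.02544595] 0.00899327636867284
0.06 {'dx': np.float64(-0.0), 'dy': np.float64(-0.0002), 'dz': np.float64(0.0006), 'twist': np.float64(-0.09)}
0.035 {'dx': np.float64(-0.0), 'dy': np.float64(-0.0252), 'dz': np.float64(0.0006), 'twist': np.float64(-0.09)}
0.02 {'dx': np.float64(-0.0), 'dy': np.float64(-0.0402), 'dz': np.float64(0.0007), 'twist': np.float64(-0.09)}
[387.02354067 197.46639441] [259.4146552  182.12856561]
```

View pics/d4.png

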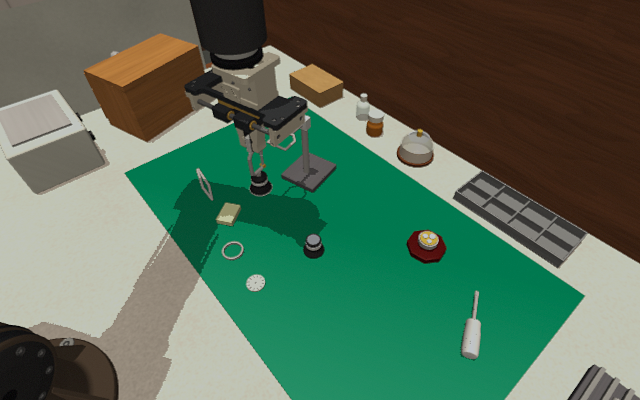

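View pics/s4.png

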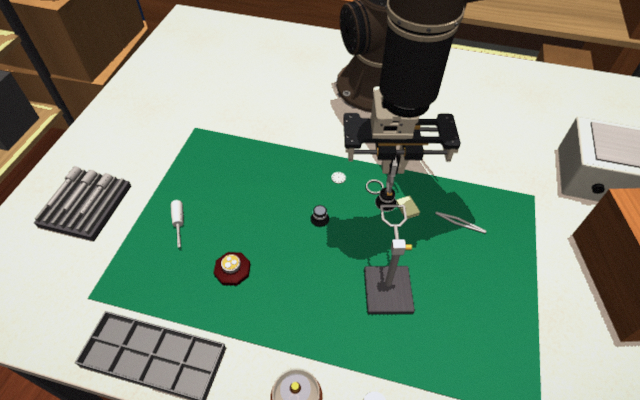

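View pics/w4.png

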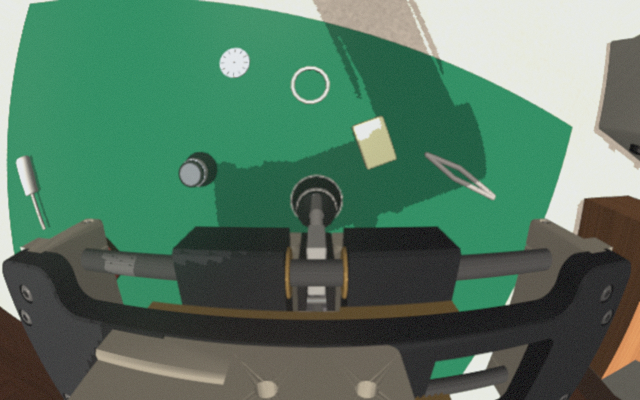

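Emit:
jog_arm([
  {"dx":-0.001,"dy":-0.003,"dz":0.0003,"twist":0},
  {"dx":-0.001,"dy":-0.008,"dz":0.0006,"twist":0},
  {"dx":-0.001,"dy":-0.014,"dz":0.0006,"twist":0},
  {"dx":-0.001,"dy":-0.02,"dz":0.0006,"twist":0},
  {"dx":-0.001,"dy":-0.025,"dz":0.0006,"twist":0},
  {"dx":-0.001,"dy":-0.028,"dz":0.0006,"twist":0},
  {"dx":-0.001,"dy":-0.03,"dz":0.0006,"twist":0},
  {"dx":-0.001,"dy":-0.03,"dz":0.0006,"twist":0},
  {"dx":-0.001,"dy":-0.03,"dz":0.0006,"twist":0},
])

```text
t: 8.42
eef_pos: [0.5067, 0.1064, 0.2004]
ee_rot: [1.803, 1.57, -2.648]
force: [0.2, -0.0, -1.1]
width: 0.0088
```

```bash
python3 - <<'E'
from station import arm
from h import *
st=arm.get_state(); print(st["t"],st["eef_pos"],st["force"],st["moment"],st["width"])
b=np.array([.5357,.1136]);x=np.array([np.cos(np.radians(15)),np.sin(np.radians(15))])
for off in (.03,.02): print(off,toolmove(st,[*(b-off*x),st["eef_pos"][2]],15))
s=arm.grab_frame("scene")[:,:,::-1];d=arm.grab_frame("side")[:,:,::-1]
cv2.imwrite("pics/s5.png",cv2.resize(s[150:280,330:450],None,fx=5,fy=4.6,interpolation=cv2.INTER_CUBIC));cv2.imwrite("pics/d5.png",cv2.resize(d[90:210,220:350],None,fx=5,fy=5,interpolation=cv2.INTER_CUBIC))
E
```

```text
8.4167 [0.50665513 0.10641756 0.2003529 ] [ 1.6315027e-01 -9.8671074e-04 -1.0942929e+00] [ 0.06763619 -0.00326437 -0.01728196] 0.008779731003413201
0.03 {'dx': np.float64(0.0), 'dy': np.float64(0.0001), 'dz': np.float64(-0.0006), 'twist': np.float64(-0.06)}
0.02 {'dx': np.float64(-0.0), 'dy': np.float64(-0.0099), 'dz': np.float64(-0.0006), 'twist': np.float64(-0.06)}
```

View pics/d5.png

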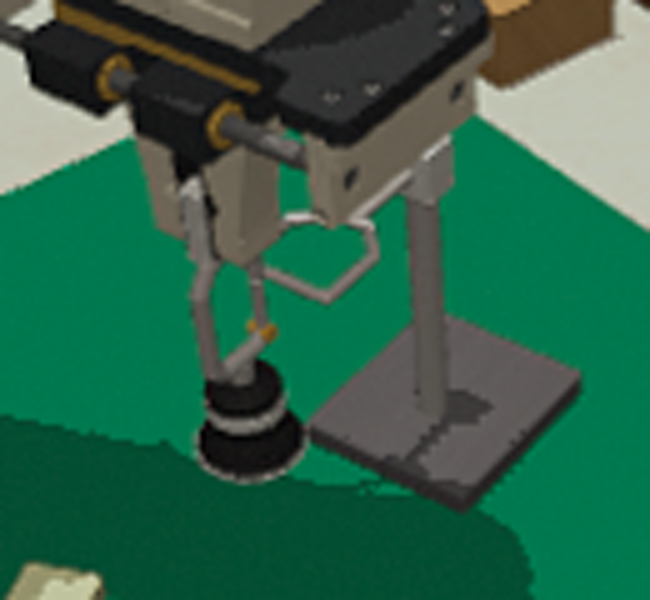

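View pics/s5.png

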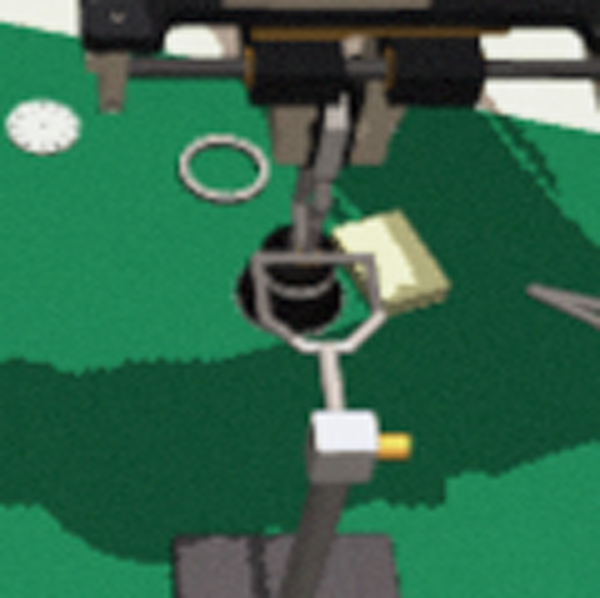

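The gate faces the post and the bar is roughly centred on the hook. Now feeling forward.

Emit:
jog_arm([
  {"dx":0,"dy":-0.001,"dz":0,"twist":0},
  {"dx":0,"dy":-0.0025,"dz":-0.0003,"twist":0},
  {"dx":0,"dy":-0.004,"dz":-0.0006,"twist":0},
  {"dx":0,"dy":-0.005,"dz":-0.0006,"twist":0},
  {"dx":0,"dy":-0.006,"dz":-0.0006,"twist":0},
])

```text
t: 8.93
eef_pos: [0.5128, 0.1075, 0.2006]
ee_rot: [-1.066, 1.571, 0.766]
force: [0.7, -0.7, -1.7]
width: 0.0087
```

Emit:
jog_arm([
  {"dx":0,"dy":-0.001,"dz":0,"twist":0},
  {"dx":0,"dy":-0.002,"dz":0,"twist":0},
])

```text
t: 9.1
eef_pos: [0.5147, 0.108, 0.2005]
ee_rot: [1.577, 1.571, -2.874]
force: [-1.7, 0.2, -0.4]
width: 0.009
```

Emit:
jog_arm([
  {"dx":0,"dy":-0.001,"dz":0,"twist":0},
  {"dx":0,"dy":-0.002,"dz":0,"twist":0},
])

```text
t: 9.27
eef_pos: [0.5158, 0.1081, 0.2003]
ee_rot: [1.672, 1.569, -2.779]
force: [-3.3, -0.1, 0.9]
width: 0.0086
```

Emit:
jog_arm([
  {"dx":0,"dy":-0.001,"dz":0,"twist":0},
  {"dx":0,"dy":-0.002,"dz":0,"twist":0},
])

```text
t: 9.43
eef_pos: [0.5178, 0.1087, 0.2002]
ee_rot: [1.666, 1.569, -2.786]
force: [-4.6, -0.7, -0.3]
width: 0.0086
```

First touch came at about x = 0.514 (force −1.7, then −3.3 and −4.6 N), which agrees with the cameras' 0.516. Pushing on in small steps.

Emit:
jog_arm([
  {"dx":0,"dy":-0.001,"dz":0,"twist":0},
  {"dx":0,"dy":-0.002,"dz":0,"twist":0},
  {"dx":0,"dy":-0.003,"dz":0,"twist":0},
  {"dx":0,"dy":-0.004,"dz":0,"twist":0},
])

```text
t: 9.77
eef_pos: [0.5219, 0.1098, 0.2002]
ee_rot: [1.727, 1.569, -2.725]
force: [-4.8, -0.8, -1.1]
width: 0.0086
```

Emit:
jog_arm([
  {"dx":0,"dy":-0.001,"dz":0,"twist":0},
  {"dx":0,"dy":-0.002,"dz":0,"twist":0},
  {"dx":0,"dy":-0.003,"dz":0,"twist":0},
])

```text
t: 10.02
eef_pos: [0.5246, 0.1105, 0.2]
ee_rot: [1.689, 1.569, -2.762]
force: [-5.3, -1.4, -1.4]
width: 0.0089
```

```bash
python3 - <<'E'
from station import arm
from h import *
st=arm.get_state(); print(st["t"],st["eef_pos"],st["force"],st["moment"])
d=arm.grab_frame("side")[:,:,::-1]
cv2.imwrite("pics/d6.png",cv2.resize(d[90:210,220:350],None,fx=5,fy=5,interpolation=cv2.INTER_CUBIC))
E
```

```text
10.0167 [0.52457784 0.11045672 0.20004407] [-5.28684906 -1.43966614 -1.35781521] [-5.90114332e-01  2.23887859e+00 -3.39250333e-04]
```

View pics/d6.png

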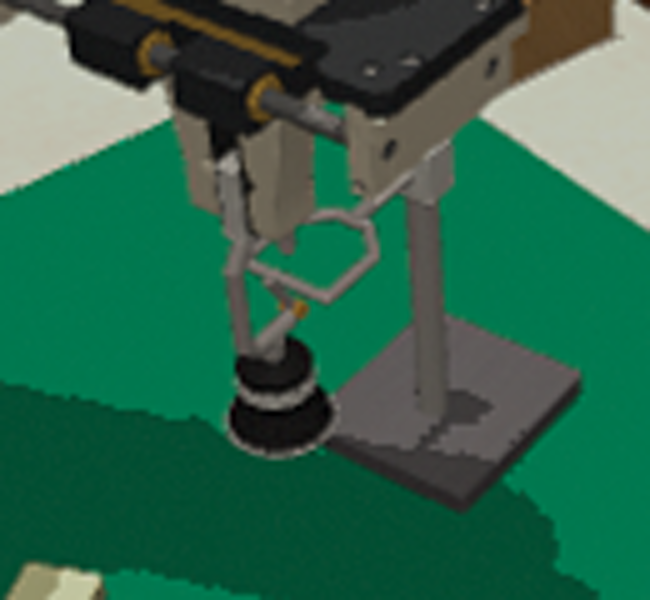

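The gate is swinging inwards and the force is steady at 5–5.5 N. About 11 mm in; continuing.

Emit:
jog_arm([
  {"dx":0,"dy":-0.001,"dz":0,"twist":0},
  {"dx":0,"dy":-0.002,"dz":0,"twist":0},
  {"dx":0,"dy":-0.003,"dz":0,"twist":0},
  {"dx":0,"dy":-0.004,"dz":0,"twist":0},
])

```text
t: 10.4
eef_pos: [0.5284, 0.1115, 0.1999]
ee_rot: [1.682, 1.569, -2.77]
force: [-5.3, -2.0, -3.1]
width: 0.0086
```

Emit:
jog_arm([
  {"dx":0,"dy":-0.001,"dz":0,"twist":0},
  {"dx":0,"dy":-0.002,"dz":0,"twist":0},
  {"dx":0,"dy":-0.003,"dz":0,"twist":0},
  {"dx":0,"dy":-0.004,"dz":0,"twist":0},
])

```text
t: 10.73
eef_pos: [0.5322, 0.1125, 0.1998]
ee_rot: [1.663, 1.569, -2.789]
force: [-5.1, -1.8, -4.2]
width: 0.0091
```

Emit:
jog_arm([
  {"dx":0,"dy":-0.001,"dz":0,"twist":0},
  {"dx":0,"dy":-0.002,"dz":0,"twist":0},
  {"dx":0,"dy":-0.003,"dz":0,"twist":0},
])

```text
t: 10.98
eef_pos: [0.5352, 0.1133, 0.1998]
ee_rot: [1.642, 1.569, -2.81]
force: [-3.4, -1.8, -3.8]
width: 0.009
```

Emit:
jog_arm([
  {"dx":0,"dy":-0.001,"dz":0,"twist":0},
  {"dx":0,"dy":-0.001,"dz":0,"twist":0},
])

```text
t: 11.15
eef_pos: [0.537, 0.1139, 0.2001]
ee_rot: [1.546, 1.571, -2.906]
force: [-2.7, -1.2, -5.8]
width: 0.0088
```

Emit:
jog_arm([
  {"dx":0,"dy":-0.0005,"dz":0,"twist":0},
  {"dx":0,"dy":-0.001,"dz":0,"twist":0},
])

```text
t: 11.32
eef_pos: [0.5378, 0.1142, 0.2004]
ee_rot: [1.204, 1.571, 3.035]
force: [-3.7, -0.9, -4.4]
width: 0.0088
```

Emit:
jog_arm([
  {"dx":0,"dy":-0.0005,"dz":0,"twist":0},
  {"dx":0,"dy":-0.001,"dz":0,"twist":0},
])

```text
t: 11.48
eef_pos: [0.539, 0.1146, 0.2005]
ee_rot: [-1.159, 1.57, 0.673]
force: [-2.1, -0.8, -5.1]
width: 0.0089
```

```bash
python3 - <<'E'
from station import arm
from h import *
st=arm.get_state(); print(st["t"],st["eef_pos"],st["force"],st["moment"])
d=arm.grab_frame("side")[:,:,::-1]
cv2.imwrite("pics/d7.png",cv2.resize(d[90:210,220:350],None,fx=5,fy=5,interpolation=cv2.INTER_CUBIC))
E
```

```text
11.4833 [0.53898495 0.11459596 0.20054727] [-2.12627075 -0.83904039 -5.05611883] [-0.25364347  0.84573814 -0.03121086]
```

View pics/d7.png

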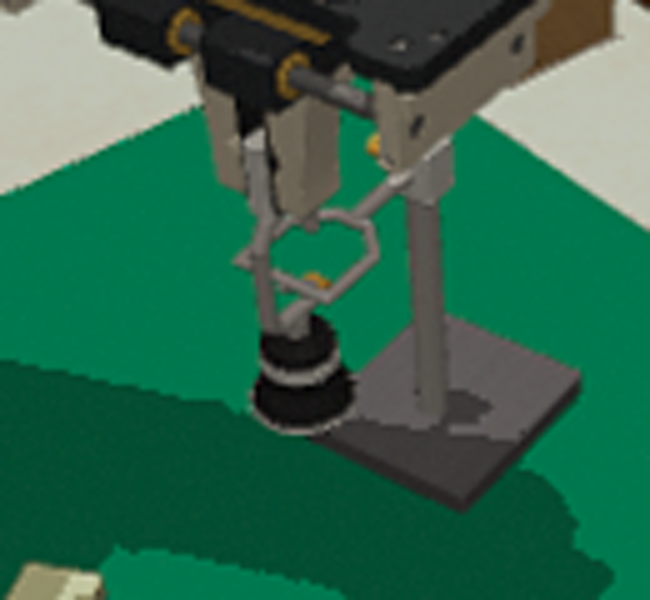

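Emit:
jog_arm([
  {"dx":0,"dy":-0.0005,"dz":0,"twist":0},
  {"dx":0,"dy":-0.001,"dz":0,"twist":0},
])

```text
t: 11.7
eef_pos: [0.5402, 0.1149, 0.2007]
ee_rot: [-1.357, 1.57, 0.474]
force: [-0.5, 0.1, -6.8]
width: 0.0087
```

Emit:
jog_arm([
  {"dx":0,"dy":-0.0005,"dz":0,"twist":0},
  {"dx":0,"dy":-0.0005,"dz":0,"twist":0},
])

```text
t: 11.87
eef_pos: [0.5414, 0.1152, 0.2013]
ee_rot: [-1.562, 1.568, 0.27]
force: [-0.0, 0.2, -0.3]
width: 0.0089
```

The forces dropped to zero, so the gate has snapped. Confirming with images.

```bash
python3 - <<'E'
from station import arm
from h import *
st=arm.get_state(); print(st["t"],st["eef_pos"],st["force"],st["moment"])
d=arm.grab_frame("side")[:,:,::-1];s=arm.grab_frame("scene")[:,:,::-1]
cv2.imwrite("pics/d8.png",cv2.resize(d[120:190,255:310],None,fx=10,fy=8.5,interpolation=cv2.INTER_CUBIC))
cv2.imwrite("pics/s8.png",cv2.resize(s[170:280,340:440],None,fx=5,fy=5,interpolation=cv2.INTER_CUBIC))
E
```

```text
11.8667 [0.54138569 0.11522889 0.20134785] [-0.01599312  0.22268614 -0.28513495] [ 0.04439705 -0.02647607  0.02135128]
```

View pics/d8.png

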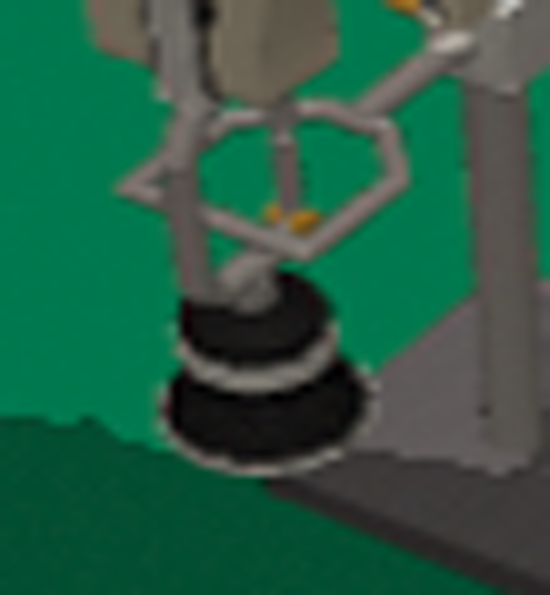

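View pics/s8.png

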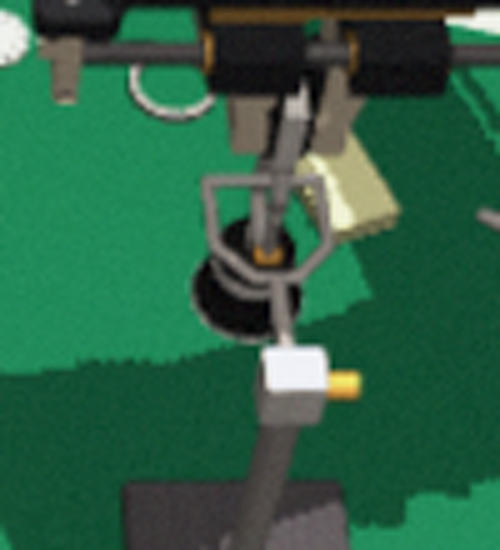

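The side view shows the gate upright from its pivot, with the bar between gate and spine. Backing off 8.5 mm to bring the crook over the bar, then lowering.

Emit:
jog_arm([
  {"dx":0,"dy":0.0015,"dz":0,"twist":0},
  {"dx":0,"dy":0.004,"dz":0,"twist":0},
  {"dx":0,"dy":0.0065,"dz":0,"twist":0},
  {"dx":0,"dy":0.008,"dz":0,"twist":0},
  {"dx":0,"dy":0.0085,"dz":0,"twist":0},
  {"dx":0,"dy":0.0085,"dz":0,"twist":0},
])

```text
t: 12.47
eef_pos: [0.5319, 0.1126, 0.2007]
ee_rot: [-1.352, 1.57, 0.48]
force: [0.0, 0.5, -0.8]
width: 0.0085
```

Emit:
jog_arm([
  {"dx":0.001,"dy":0,"dz":0,"twist":0},
  {"dx":0.003,"dy":0,"dz":0,"twist":0},
  {"dx":0.006,"dy":0,"dz":0,"twist":0},
  {"dx":0.009,"dy":0,"dz":0,"twist":0},
  {"dx":0.012,"dy":0,"dz":0,"twist":0},
  {"dx":0.015,"dy":0,"dz":0,"twist":0},
  {"dx":0.018,"dy":0,"dz":0,"twist":0},
  {"dx":0.02,"dy":0,"dz":0,"twist":0},
  {"dx":0.021,"dy":0,"dz":0,"twist":0},
  {"dx":0.0215,"dy":0,"dz":0,"twist":0},
])

```text
t: 13.3
eef_pos: [0.532, 0.1126, 0.1788]
ee_rot: [1.842, 1.571, -2.609]
force: [0.4, 0.6, -2.2]
width: 0.0085
```

Emit:
jog_arm([
  {"dx":0.0005,"dy":0,"dz":0,"twist":0},
  {"dx":0.001,"dy":0,"dz":0,"twist":0},
  {"dx":0.0015,"dy":0,"dz":0,"twist":0},
])

```text
t: 13.55
eef_pos: [0.5321, 0.1127, 0.1776]
ee_rot: [-1.361, 1.571, 0.471]
force: [-0.4, -0.6, -0.6]
width: 0.0087
```

```bash
python3 - <<'E'
from station import arm
from h import *
st=arm.get_state(); print(st["t"],st["eef_pos"],st["force"],st["moment"])
d=arm.grab_frame("side")[:,:,::-1]
cv2.imwrite("pics/d9.png",cv2.resize(d[120:200,245:315],None,fx=8,fy=7.5,interpolation=cv2.INTER_CUBIC))
E
```

```text
13.55 [0.53206132 0.11265604 0.17764913] [-0.3573845  -0.57595267 -0.63230352] [-0.0290574  -0.01718804  0.00015319]
```

View pics/d9.png

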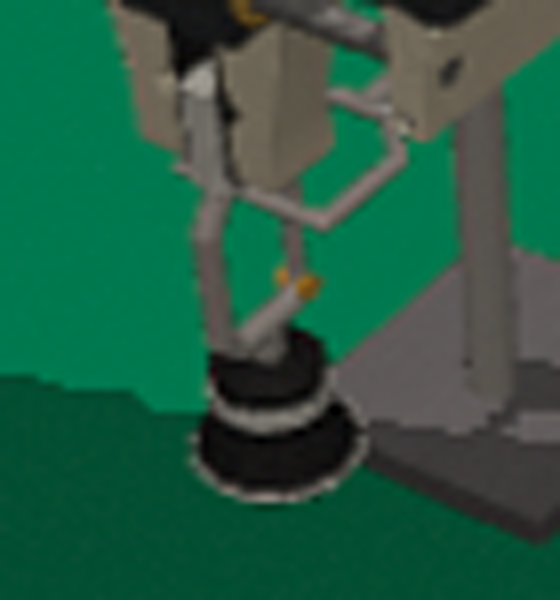

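Emit:
jog_arm([
  {"dx":0.0005,"dy":-0.0005,"dz":0,"twist":0},
  {"dx":0.001,"dy":-0.001,"dz":0,"twist":0},
  {"dx":0.0015,"dy":-0.001,"dz":0,"twist":0},
])

```text
t: 13.85
eef_pos: [0.5331, 0.1129, 0.1761]
ee_rot: [-1.474, 1.571, 0.357]
force: [-0.1, -0.4, -1.1]
width: 0.0086
```

Emit:
jog_arm([
  {"dx":0.0005,"dy":0,"dz":0,"twist":0},
  {"dx":0.001,"dy":0,"dz":0,"twist":0},
])

```text
t: 14.02
eef_pos: [0.533, 0.1128, 0.175]
ee_rot: [1.964, 1.571, -2.487]
force: [0.3, 0.3, -1.1]
width: 0.0088
```

Emit:
jog_arm([
  {"dx":0.0005,"dy":0,"dz":0,"twist":0},
  {"dx":0.0005,"dy":0,"dz":0,"twist":0},
])

```text
t: 14.18
eef_pos: [0.5331, 0.1129, 0.1747]
ee_rot: [-1.897, 1.571, -0.065]
force: [-0.9, -0.7, 0.9]
width: 0.009
```

Emit:
jog_arm([
  {"dx":0.0003,"dy":0,"dz":0,"twist":0},
  {"dx":0.0003,"dy":0,"dz":0,"twist":0},
])

```text
t: 14.35
eef_pos: [0.5331, 0.1129, 0.1746]
ee_rot: [-1.627, 1.57, 0.205]
force: [-2.0, 0.6, 1.9]
width: 0.0084
```

Emit:
jog_arm([
  {"dx":0,"dy":0,"dz":0,"twist":0},
  {"dx":0,"dy":0,"dz":0,"twist":0},
])

```text
t: 14.52
eef_pos: [0.5331, 0.1129, 0.1745]
ee_rot: [-1.625, 1.57, 0.207]
force: [-0.8, 0.2, 3.3]
width: 0.0086
```

The bar bears in the crook: the vertical force went from −1.1 to about +3 N at z = 0.1745, as expected. Easing up slightly, relaxing the grip and releasing.

Emit:
jog_arm([
  {"dx":-0.0003,"dy":0,"dz":0,"twist":0},
  {"dx":-0.0003,"dy":0,"dz":0,"twist":0},
  {"dx":-0.0003,"dy":0,"dz":0,"twist":0},
], newtons=5)

```text
t: 14.77
eef_pos: [0.5332, 0.1129, 0.1746]
ee_rot: [-1.542, 1.57, 0.29]
force: [1.3, -1.1, 0.6]
width: 0.0093
```

Emit:
jog_arm([
  {"dx":-0.0003,"dy":0,"dz":0,"twist":0},
  {"dx":-0.0003,"dy":0,"dz":0,"twist":0},
  {"dx":-0.0003,"dy":0,"dz":0,"twist":0},
], gripper=0.013)

```text
t: 15.02
eef_pos: [0.5328, 0.1128, 0.1747]
ee_rot: [1.511, 1.57, -2.941]
force: [-0.5, -0.2, 0.6]
width: 0.0126
```

Emit:
jog_arm([
  {"dx":0,"dy":0,"dz":0,"twist":0},
  {"dx":0,"dy":0,"dz":0,"twist":0},
  {"dx":0,"dy":0,"dz":0,"twist":0},
  {"dx":0,"dy":0,"dz":0,"twist":0},
  {"dx":0,"dy":0,"dz":0,"twist":0},
  {"dx":0,"dy":0,"dz":0,"twist":0},
  {"dx":0,"dy":0,"dz":0,"twist":0},
], gripper=0.045)

```text
t: 15.6
eef_pos: [0.533, 0.1129, 0.1749]
ee_rot: [-0.936, 1.571, 0.896]
force: [-0.1, -0.4, -0.1]
width: 0.0447
```

```bash
python3 - <<'E'
from station import arm
from h import *
st=arm.get_state(); print(st["t"],st["eef_pos"],st["force"],st["moment"],st["width"])
d=arm.grab_frame("side")[:,:,::-1];s=arm.grab_frame("scene")[:,:,::-1]
cv2.imwrite("pics/d10.png",cv2.resize(d[90:200,235:345],None,fx=5,fy=5,interpolation=cv2.INTER_CUBIC))
cv2.imwrite("pics/s10.png",cv2.resize(s[150:280,330:450],None,fx=5,fy=4.6,interpolation=cv2.INTER_CUBIC))
E
```

```text
15.6 [0.53298005 0.1128672  0.17488064] [-0.08854034 -0.42680457 -0.10294005] [-0.00811986 -0.01115432 -0.06677468] 0.044715023670918695
```

View pics/d10.png

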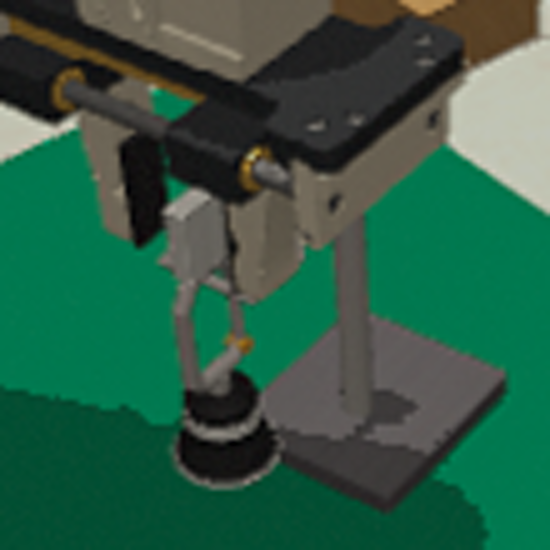

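View pics/s10.png

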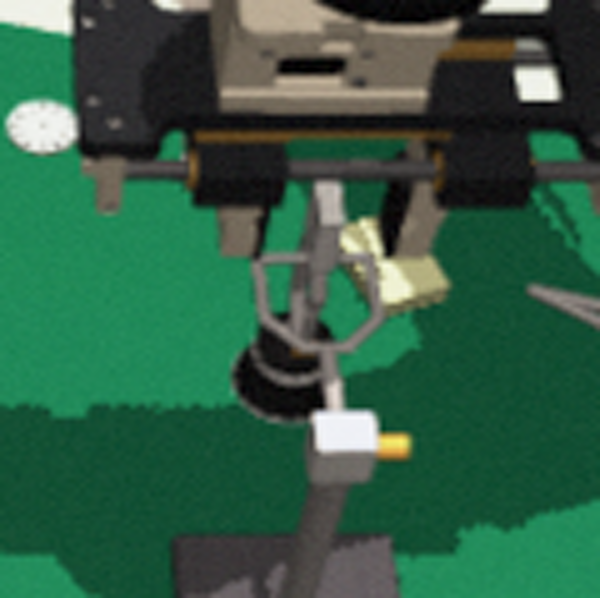

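It hangs from the bar with the fingers clear on both sides. Retreating straight up.

Emit:
jog_arm([
  {"dx":-0.002,"dy":0,"dz":0,"twist":0},
  {"dx":-0.006,"dy":0,"dz":0,"twist":0},
  {"dx":-0.014,"dy":0,"dz":0,"twist":0},
  {"dx":-0.024,"dy":0,"dz":0,"twist":0},
  {"dx":-0.036,"dy":0,"dz":0,"twist":0},
  {"dx":-0.048,"dy":0,"dz":0,"twist":0},
  {"dx":-0.06,"dy":0,"dz":0,"twist":0},
  {"dx":-0.075,"dy":0,"dz":0,"twist":0},
  {"dx":-0.09,"dy":0,"dz":0,"twist":0},
  {"dx":-0.1,"dy":0.01,"dz":0,"twist":0},
  {"dx":-0.1,"dy":0.025,"dz":0,"twist":0},
  {"dx":-0.1,"dy":0.045,"dz":0,"twist":0},
  {"dx":-0.1,"dy":0.06,"dz":0,"twist":0},
  {"dx":-0.1,"dy":0.07,"dz":0,"twist":0},
  {"dx":-0.1,"dy":0.075,"dz":0,"twist":0},
  {"dx":-0.1,"dy":0.075,"dz":0,"twist":0},
])

```text
t: 17.03
eef_pos: [0.4598, 0.0934, 0.2757]
ee_rot: [-1.2, 1.569, 0.632]
force: [-0.9, -0.7, 0.6]
width: 0.0449
```

Emit:
jog_arm([
  {"dx":0,"dy":0,"dz":0,"twist":0},
  {"dx":0,"dy":0,"dz":0,"twist":0},
  {"dx":0,"dy":0,"dz":0,"twist":0},
  {"dx":0,"dy":0,"dz":0,"twist":0},
  {"dx":0,"dy":0,"dz":0,"twist":0},
  {"dx":0,"dy":0,"dz":0,"twist":0},
  {"dx":0,"dy":0,"dz":0,"twist":0},
  {"dx":0,"dy":0,"dz":0,"twist":0},
  {"dx":0,"dy":0,"dz":0,"twist":0},
  {"dx":0,"dy":0,"dz":0,"twist":0},
  {"dx":0,"dy":0,"dz":0,"twist":0},
  {"dx":0,"dy":0,"dz":0,"twist":0},
])

```text
t: 18.03
eef_pos: [0.4605, 0.0935, 0.2749]
ee_rot: [-0.786, 1.571, 1.046]
force: [-0.1, -0.0, 0.2]
width: 0.0448
```

```bash
python3 - <<'E'
from station import arm
from h import *
st=arm.get_state(); print(st["t"],st["eef_pos"],st["force"])
d=arm.grab_frame("side")[:,:,::-1];s=arm.grab_frame("scene")[:,:,::-1]
cv2.imwrite("pics/d11.png",cv2.resize(d[90:200,235:345],None,fx=5,fy=5,interpolation=cv2.INTER_CUBIC))
cv2.imwrite("pics/s11.png",cv2.resize(s[150:280,330:450],None,fx=5,fy=4.6,interpolation=cv2.INTER_CUBIC))
D=arm.camera_model("side");s0=cv2.imread("pics/side0.png");c0=cv2.imread("pics/scene0.png")
for n,y,x in (("plain",(232,260),(300,328)),("holder",(228,264),(404,448)),("dial",(272,294),(244,268))):
    a=s0[y[0]:y[1],x[0]:x[1]].astype(float);b=d[y[0]:y[1],x[0]:x[1]].astype(float)
    g=lambda i:cv2.cvtColor(i.astype(np.uint8),cv2.COLOR_BGR2GRAY).astype(np.float32)
    print(n,cv2.phaseCorrelate(g(a),g(b)))
cv2.imwrite("pics/dfull.png",d)
E
```

```text
18.0333 [0.46047808 0.09354214 0.27489779] [-0.14526382 -0.01437411  0.15663747]
plain ((-0.11598224515573108, 0.19557606229064106), 0.9655290978484684)
holder ((0.49254681667801137, -0.022687673393829044), 0.9797696562460911)
dial ((0.015933215304604786, -0.002608404447395074), 0.9977964837518003)
```

View pics/d11.png

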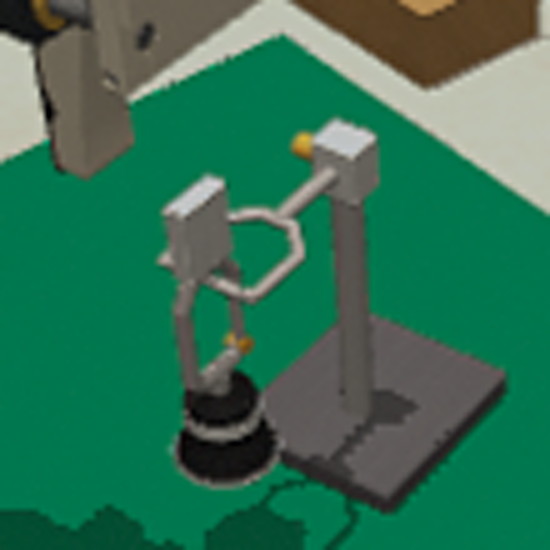

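View pics/s11.png

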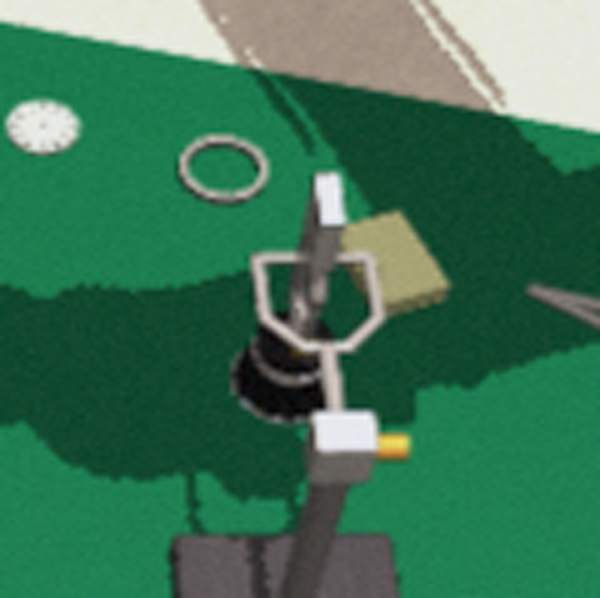

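It hangs freely and upright: tab at side crop (195,225), hook through the front bar, gate shut. The holder correlation of 0.5 px is worth a second check before I hand in.

```bash
python3 - <<'E'
import cv2,numpy as np
a=cv2.imread("pics/side0.png");b=cv2.imread("pics/dfull.png")
for i in (a,b):
    h=i[225:268,400:452].astype(int);m=(h[:,:,1]<h[:,:,2]+15).astype(np.uint8)
    M=cv2.moments(m,True);print(M['m00'],M['m10']/M['m00'],M['m01']/M['m00'])
from station import arm
print(arm.job_done())
E
```

```text
1002.0 25.957085828343313 20.99500998003992
1000.0 25.972 20.967
the job is handed in; nothing more can be done
None
```

The loupe now hangs from the D-ring by its snap hook with the gate shut, and the job was handed in at about 18 s of the 61 s allowed.

- **Grasp:** I found the loupe and ring in the scene and side images, which agreed to about 2 mm. I gripped the tab at 45 N with the fingertips about 3.6 mm above the z 103 mm limit, then lifted it and turned it to the stand's direction.
- **Push:** First contact with the bar came at about TCP x = 0.514, close to the 0.516 the cameras gave. The push force stayed at about 5 to 5.7 N, with a downward drag of up to about 7 N just before the bar slipped past the gate. Force then dropped to zero at roughly 28 mm by my touch estimate, so the travel reads slightly over the stated 24 to 27 mm. I saw no sign of hitting the spine.
- **Hanging:** I backed off about 9 mm and lowered until the bar took the weight, with an upward force of at most 3.3 N. Then I eased off, opened the fingers and moved clear.

**Last checks:** Both views, about 2 s after release, show it hanging upright with the bar inside the hook and the robot clear. The dial and plain loupe moved no more than 0.2 px in the side view. One check on the movement holder suggested a 0.5 px shift, but its outline centre was within 0.03 px of the start, so I take it as unmoved.

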